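# Bring the next tin to the front of the counter feed rack

### The arm

A 7-joint arm with a two-finger parallel gripper is mounted at the origin on the work surface. World frame = base frame: x ahead of the robot, y to its left, z up, the work surface at z = 0. Lengths are in m, angles in rad, forces in N, time in s.
With the tool pointing down it reaches from about 0.35 to 0.775 m from the base axis. Payload 3.1 kg.
Tool frame: the origin (TCP) lies at the very end of the fingers, on their centre line; the grasp point (between the pads) lies 19 mm behind it (bot.hold_point_z is the distance from the TCP to the grasp point, in m); z points along the fingers, y is the line along which they close (so a half turn about z gives the same grasp; the last joint's range is limited). The gripper opens to 85 mm and grips with 20 to 120 N. Pads are 22 mm wide; open, the fingers measure 114 mm over their backs; the gripper's body (76 mm by 85 mm) begins 54 mm behind the grasp point. The pads swing forward as they close: fully open they stand 13 mm farther back than shut.
Start: joints at [-1.206, 0.311, 0.014, 1.512, -0.004, 1.319, -0.027], TCP at [0.218, 0.505, 0.231] pointing down, gripper open.
Joint ranges: [-2.7, 2.7], [-0.3, 1.91], [-1.27, 1.3], [0.12, 2.57], [-1.44, 4.58], [0.2, 2.03], [-3.05, 3.05]. Speed limits (rad/s): [2.79, 2.79, 3.14, 3.14, 3.14, 3.14, 3.14].

### API

Orientations are given as [roll, pitch, yaw] about the fixed x, y, z axes, in that order (R = Rz(yaw) Ry(pitch) Rx(roll)).
In Python, from workcell import monitor, camera, hand_in, bot gives the robot as it stands.
- The arm moves only by the shell command python3 -m inch 'ROWS' [FORCE]. ROWS is a JSON object of lists of equal length, an entry for each row: "rot": the turn, a rotation vector about the tool's x, y, z in degrees, a list of three; "delta_pos": the shift along the tool's x, y, z in cm, a list of three; "grip": the opening, from 0 (shut) to 1 (fully open). A call has 1 to 5 rows; each row shifts and turns the commanded pose from where the row before left it, along the tool's axes as they then stand; what a row does not reach is not made up. A row lasts 1/8 s, in which the tool goes at most 62.5 mm and 10.7 degrees, less where a joint would pass 70% of its speed; a pose out of reach is approached as far as the arm can. A call is refused whole if a number of a shift passes 6.25 or a number of a turn 10.7, either way. A call with a gripper value outside its range is refused whole. The fingers move at their own pace and stop on an object; FORCE is the grip in N (left out, the last holds). Time passes only in rows, so rows that do not move let the fingers close. It gives the time, the measured TCP pose, the force, the opening and the grip force at its end, in the units of the state.
- monitor.get_obs(): the state, without advancing time (a new reading comes with each control period).
- camera(name): name is "scene" or "side" or "wrist"; returns a dict with "img" (480x640x3 uint8, blue, green, red), "mtx" (3x3 intrinsics, pixels), "T" (4x4, takes a point from camera to world coordinates); the wrist camera has in their place "hand_eye" (4x4, takes a point from camera to tool coordinates, whose origin is the TCP and whose axes are the flange's). Camera axes: x right, y down, z forward; pixel columns grow to the right and rows downward; lengths in m; the calibration is good to about 2 mm. A picture is of the moment at which its call begins: read the wrist's pose just before it. There is no depth.
- hand_in(): hands the job in; it is judged then, once.
The state is a dict: "clock": time; "q": joint angles; "qd": joint speeds; "joint_efforts": joint torques, N m; "eef_pos": TCP position; "tcp_rot": TCP orientation; "force": force on the tool from outside, world axes, zero at the start; "torque": the same for the moment, N m; "finger_gap": finger opening in m; "gripper_force": force on a finger pad.
Only numpy, scipy, OpenCV 4.12 (cv2) and the standard library are available. Lean on these libraries where they do the work, as an engineer would, in place of code of your own. Each camera call takes 0.05 s, during which the arm holds its last target. There are 200 camera calls.

### The job

Bring the waiting tin to the front of the sloping feed rack, working only the two push-push stops by their side pads and never touching the tin: first press the red front stop, which is down, so that it pops up and stays up, then press the blue rear gate so it latches down, let go, and let the tin roll down to rest against the front stop. Only then press the blue gate again so it pops back up behind the tin. Finish with both stops up, the tin at rest against the front stop, and the other goods on the counter left standing where they are.

Things in the scene. Friction and masses are not known exactly. Their poses are not given: they have to be found in the camera images.
- rack: Fixed feed rack, white lane 270 x 100 mm with wooden sides, grey latch housings on its +y side out to 127 mm. Origin: on the counter under the lane's middle; x points up the lane (the tin rolls to -x), y to the pads, z up. Lane slopes 5 degrees, 55 mm high at the front stop (x = -85 mm), 66 mm at the rear gate (x = +35 mm). Position and heading vary.
- front_stop (a joint): Red stop bar across the lane, moves straight down with its pad. Metres: 0 = up (24 mm proud of the lane), 0.026 = latched down; it starts down. From up, pressed to the bottom (0.037) and let go, it stays latched down; from down, pressed to the bottom (0.040) and let go, it springs up. A press 2 mm short of the bottom may change nothing. Spring 1.5 to 3.5 N, then a hard stop.
- rear_gate (a joint): Blue gate bar across the lane, moving straight down with its blue pad; same latch, values and forces as the front stop. It starts up, with the tin leaning on its uphill side.
- front_pad (a point): Centre of the top of the red press pad (34 x 36 mm, flat, level) of the front stop, 105 mm to +y of the lane's middle line. Top 87.5 mm above the counter when up, 61.5 mm latched down, 47.5 mm at the very bottom. Clear from above.
- rear_pad (a point): Centre of the top of the blue press pad (34 x 36 mm, flat, level) of the rear gate, 105 mm to +y of the lane's middle line. Top 98.5 mm above the counter when up, 72.5 mm latched down, 58.5 mm at the very bottom. Clear from above.
- tin: Green round tin, yellow band, 45 mm diameter, 85 mm long, about 150 g, lying across the lane, free to roll. Origin at its centre, y along its length. Starts against the rear gate (rack x about +62 mm); at rest against the raised front stop its centre is at rack x = -57.5 mm, 80 mm above the counter. It rolls there in about a second.
- spray: Bystander: glass bottle with blue cap, 64 mm across, 140 mm tall, standing out beyond the pads on their side of the rack; origin under its base.
- jar: Bystander: clear jar with blue lid, 84 mm across, 110 mm tall, on the side of the rack away from the pads; origin under its base.
- stand: Bystander: low black stand, 60 by 100 mm, with six small gold scent vials, 67 mm tall, on the side away from the pads; origin under its base.
Things that resemble listed ones, but are neither listed nor needed, are in the scene too. What is shaped like the tin but pink or purple is not meant.

How it is judged:
On the way:
1. with the front stop up, the rear gate has latched down by itself and the tin has come to rest against the front stop, the robot touching nothing (x of tin in the frame of rack between -0.066 and -0.05 m and z of tin in the frame of rack between 0.072 and 0.088 m and linear speed of tin below 0.02 m/s and value of joint front_stop below 0.004 m and value of joint rear_gate between 0.0235 and 0.03 m and contact force between each of the fingers, the arm and anything else below 0.2 N), for 0.1 s.
At the end, for the whole second after the job is handed in: Both stops are up (joint values under 4 mm) and the tin lies still (under 20 mm/s) on the lane against the front stop: its centre 50 to 66 mm in front of the rack's origin and 72 to 88 mm above the counter (x of tin in the frame of rack between -0.066 and -0.05 m and z of tin in the frame of rack between 0.072 and 0.088 m and linear speed of tin below 0.02 m/s and value of joint each of front_stop, rear_gate below 0.004 m); the robot touches nothing.
It fails at once if the robot touches the tin (contact force between any of the fingers, the arm and tin above 0.3 N).
It fails at once if the tin runs past the front stop or leaves the lane (x of tin in the frame of rack below -0.09 m or z of tin in the frame of rack below 0.06 m).
It fails at once if a bystander is moved more than 30 mm or knocked over (distance of any of spray, jar, stand from where it was at the start of the episode above 0.03 m or angle between any of spray, jar, stand's own z axis and vertical above 0.5 rad).
It also fails if it takes over 45 s, if anything falls off the work surface, if the arm or the gripper's body presses on something with over 40 N, if the wrist force passes 120 N, or if a joint passes its speed limit or range.

## Working session

There is one attempt and no reset: what is moved stays moved. The work goes in short steps, Python scripts to look and compute and a shell command to move; the robot and the scene stay as the last step left them, time stands still between calls to the robot, and variables do not carry over. Pictures are saved under pics/ and viewed, at most 10 in all, crops included, and the job is handed in when it is done.

```bash
mkdir -p pics
python3 - <<'E'
from workcell import monitor,camera
import cv2,numpy as np
o=monitor.get_obs();print({k:np.round(o[k],4) for k in('clock','eef_pos','tcp_rot','force','finger_gap')})
for n in('scene','side'):
    c=camera(n);cv2.imwrite(f'pics/{n}0.png',c['img']);np.savez(f'pics/{n}0.npz',**c);print(n,c['mtx'].round(1).tolist(),c['T'].round(3).tolist())
E
```

```text
{'clock': np.float64(0.0), 'eef_pos': array([0.2173, 0.5045, 0.2302]), 'tcp_rot': array([-3.1393e+00,  1.0000e-04,  2.7349e+00]), 'force': array([ 0.6245,  0.4294, -0.4912]), 'finger_gap': np.float64(0.0856)}
scene [[620.9, 0.0, 322.8], [0.0, 620.9, 241.8], [0.0, 0.0, 1.0]] [[-0.007, 0.676, -0.737, 1.49], [1.0, 0.004, -0.006, -0.024], [-0.001, -0.737, -0.676, 0.907], [0.0, 0.0, 0.0, 1.0]]
side [[548.0, 0.0, 326.3], [0.0, 548.0, 237.2], [0.0, 0.0, 1.0]] [[0.948, -0.249, 0.198, 0.386], [-0.317, -0.703, 0.637, -0.748], [-0.019, -0.667, -0.745, 0.936], [0.0, 0.0, 0.0, 1.0]]
```

View pics/scene0.png

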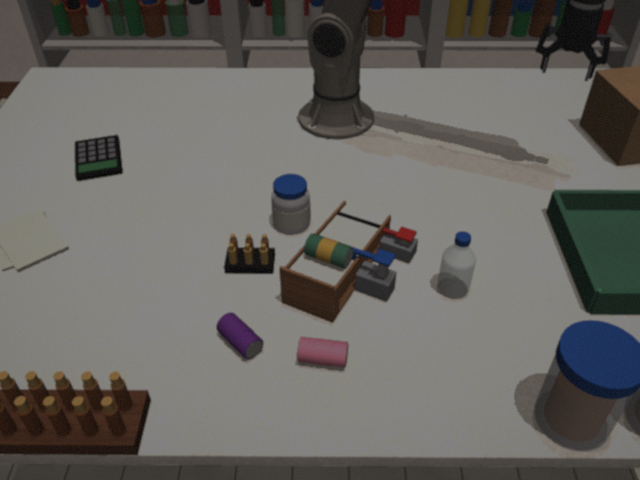

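View pics/side0.png

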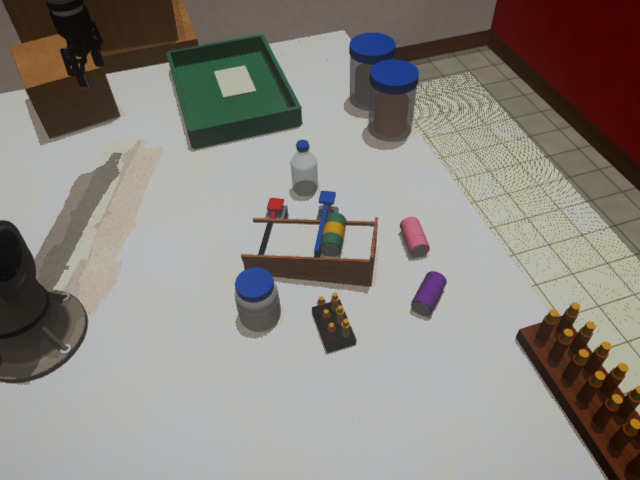

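Scene view: the red pad is at (404,234) and the blue pad at (380,258). The green tin with the yellow band is at (328,250). The spray is at (458,265), the jar at (290,203) and the stand at (250,255). In the side view the red pad is at (276,204) and the blue pad at (327,198).

Possible mix-ups (scene pixels):
- **Blue:** pad (380,258), jar lid (290,185), spray cap (462,240), big jar lid (598,358). I choose (380,258), which is attached to the rack.
- **Red:** pad (404,234), shelf bottles (395,20). I choose (404,234).
- **Tin:** green (328,250), pink (322,352), purple (240,335). I choose green.

```bash
cat > h.py <<'E'
import numpy as np,cv2
def ray(c,u,v):
    d=c['T'][:3,:3]@np.linalg.solve(c['mtx'],[u,v,1.]);return c['T'][:3,3],d
def plane(c,uv,z):
    o,d=ray(c,*uv);return o+d*(z-o[2])/d[2]
def tri(rs):
    A=0;b=0
    for o,d in rs:
        d=d/np.linalg.norm(d);P=np.eye(3)-np.outer(d,d);A=A+P;b=b+P@o
    return np.linalg.solve(A,b)
def mask(img,col,box):
    h=cv2.cvtColor(img,cv2.COLOR_BGR2HSV);H,S,V=cv2.split(h)
    m={'red':((H<6)|(H>174))&(S>170)&(V>110),'blue':(H>100)&(H<130)&(S>130)&(V>60),'green':(H>50)&(H<95)&(S>90)&(V>25),'yellow':(H>15)&(H<32)&(S>150)&(V>120)}[col]
    k=np.zeros(m.shape,bool);x0,y0,x1,y1=box;k[y0:y1,x0:x1]=1
    return (m&k).astype(np.uint8)*255
E
python3 - <<'E'
from h import *
S=dict(np.load('pics/scene0.npz'));D=dict(np.load('pics/side0.npz'))
for c,n,bs in((S,'scene',{'red':(380,222,425,250),'blue':(345,240,400,275)}),(D,'side',{'red':(255,195,295,260),'blue':(305,185,345,260)})):
    big=c['img'].copy()
    for col,b in bs.items():
        m=mask(c['img'],col,b);cs,_=cv2.findContours(m,0,2);k=max(cs,key=cv2.contourArea)
        print(n,col,cv2.contourArea(k),cv2.boundingRect(k));cv2.drawContours(big,[k],-1,(0,255,255),1) if 0 else None
a=cv2.resize(S['img'][195:325,270:480],None,fx=3.8,fy=3.8,interpolation=2)[:300*2,:800]
b=cv2.resize(D['img'][185:285,235:390],None,fx=5,fy=5,interpolation=2)
cv2.imwrite('pics/a.png',a);cv2.imwrite('pics/b.png',b)
E
```

```text
scene red 106.5 (397, 228, 18, 12)
scene blue 263.0 (353, 249, 43, 17)
side red 112.0 (268, 198, 15, 11)
side blue 144.5 (315, 204, 13, 47)
```

View pics/a.png

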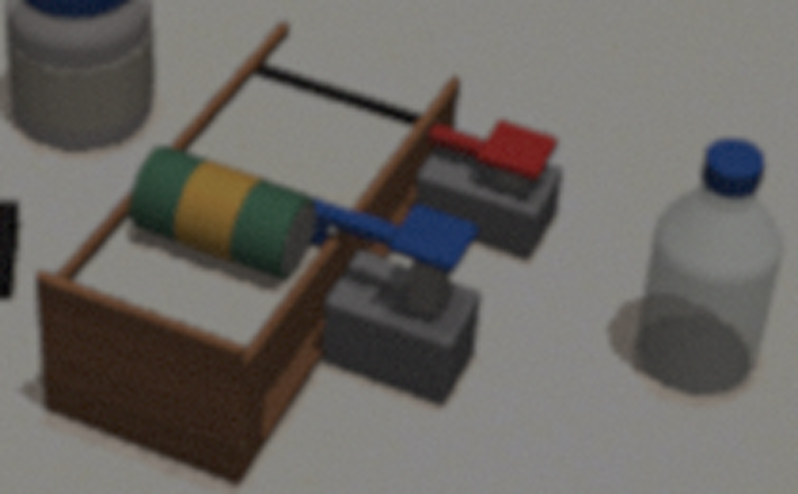

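View pics/b.png

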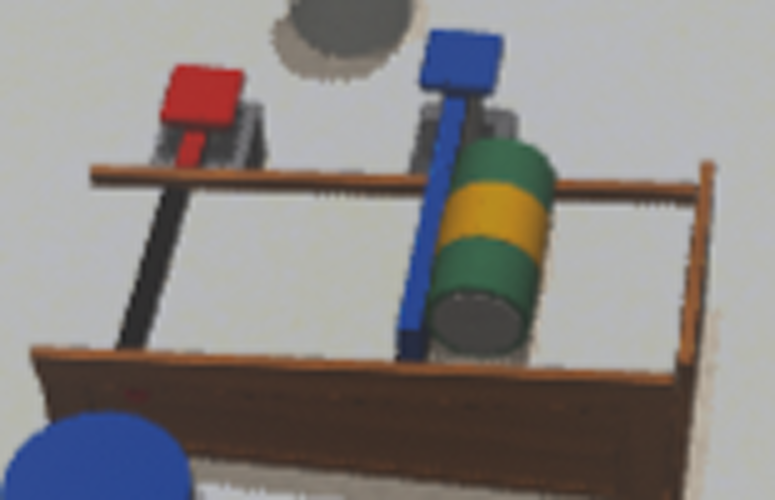

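Both crops confirm the choice. The red pad top is centred at scene (406.6,233.9) and side (276.2,204). The blue pad top is at scene (384.7,256.6) and side (327.6,197.2). The green tin leans on the blue gate.

Run:
```python
from h import *
S=dict(np.load('pics/scene0.npz'));D=dict(np.load('pics/side0.npz'))
P={}
for n,a,b,z in(('red',(406.6,233.9),(276.2,204),.0615),('blue',(384.7,256.6),(327.6,197.2),.0985)):
    p,q=plane(S,a,z),plane(D,b,z);P[n]=(p+q)/2;print(n,p.round(4),q.round(4),tri([ray(S,*a),ray(D,*b)]).round(4))
d=P['blue']-P['red'];print('dist',np.linalg.norm(d[:2]),'heading',np.degrees(np.arctan2(d[1],d[0])))
print('spray cap',tri([ray(S,462.5,238),ray(D,302.5,145.5)]).round(3))
```

```text
red [0.544  0.1393 0.0615] [0.544  0.1332 0.0615] [0.5437 0.1381 0.0593]
blue [0.6496 0.0852 0.0985] [0.6494 0.0784 0.0985] [0.6495 0.0837 0.0961]
dist 0.11870911326835179 heading -27.296116608678354
spray cap [0.638 0.227 0.135]
```

```bash
python3 -m inch '{"rot":[[0,0,0],[0,0,0],[0,0,0],[0,0,0],[0,0,0]],"delta_pos":[[-3.7,-1.7,0],[-3.7,-1.7,0],[-3.7,-1.7,0],[-3.7,-1.7,0],[-3.7,-1.7,0]],"grip":[0,0,0,0,0]}' 30
python3 -m inch '{"rot":[[0,0,0],[0,0,0],[0,0,0],[0,0,0],[0,0,0]],"delta_pos":[[-3.7,-1.7,0],[-3.7,-1.7,0],[-3.7,-1.7,0],[-3.7,-1.7,0],[-3.7,-1.7,0]],"grip":[0,0,0,0,0]}'
python3 -m inch '{"rot":[[0,0,0],[0,0,0],[0,0,0],[0,0,0]],"delta_pos":[[-3.7,-1.7,0],[-3.7,-1.7,2],[0,0,3],[0,0,0]],"grip":[0,0,0,0]}'
cat > s.py <<'E'
import sys,numpy as np
from workcell import monitor
from scipy.spatial.transform import Rotation as R
o=monitor.get_obs();r=R.from_euler('xyz',o['tcp_rot'])
print(round(float(o['clock']),2),np.round(o['eef_pos'],4),np.round(o['tcp_rot'],3),'F',np.round(o['force'],2),'gap',o['finger_gap'])
if len(sys.argv)>1: print('tool cm',np.round(100*r.inv().apply(np.array(sys.argv[1:4],float)-o['eef_pos']),2))
E
python3 s.py 0.544 0.136 0.075
```

```text
clock: 0.72
eef_pos: [0.3544, 0.3526, 0.2308]
tcp_rot: [-3.141, -0.0, 2.735]
force: [0.3, -0.9, 0.0]
finger_gap: -0.0001
gripper_force: 0.0
clock: 1.35
eef_pos: [0.4906, 0.2015, 0.2308]
tcp_rot: [-3.141, -0.001, 2.735]
force: [-1.0, -0.1, -0.5]
finger_gap: -0.0002
gripper_force: 0.0
clock: 1.85
eef_pos: [0.5423, 0.1414, 0.1783]
tcp_rot: [-3.137, -0.006, 2.734]
force: [-0.4, -1.0, 0.0]
finger_gap: -0.0002
gripper_force: 0.0
1.85 [0.5423 0.1414 0.1783] [-3.137 -0.006  2.734] F [-0.43 -0.95  0.03] gap -0.00016588376057474202
tool cm [-0.43 -0.38 10.33]
```

```bash
python3 -m inch '{"rot":[[0,0,0],[0,0,0],[0,0,0],[0,0,0],[0,0,0]],"delta_pos":[[-0.4,-0.4,3],[0,0,3],[0,0,2],[0,0,1.5],[0,0,0]],"grip":[0,0,0,0,0]}'
python3 s.py 0.544 0.136 0.0475
python3 - <<'E'
from workcell import camera
import cv2,numpy as np
a=cv2.resize(camera('scene')['img'][180:300,340:460],None,fx=4,fy=4,interpolation=2)
b=cv2.resize(camera('side')['img'][140:260,225:320],None,fx=4,fy=4,interpolation=2)
cv2.imwrite('pics/c.png',np.hstack([a,b]))
E
```

```text
clock: 2.48
eef_pos: [0.5461, 0.1375, 0.0859]
tcp_rot: [-3.141, -0.001, 2.736]
force: [1.7, -0.4, -0.4]
finger_gap: -0.0003
gripper_force: 0.0
2.48 [0.5461 0.1375 0.0859] [-3.141e+00 -1.000e-03  2.736e+00] F [ 1.73 -0.36 -0.39] gap -0.00025000556190335666
tool cm [ 0.13 -0.22  3.84]
```

View pics/c.png

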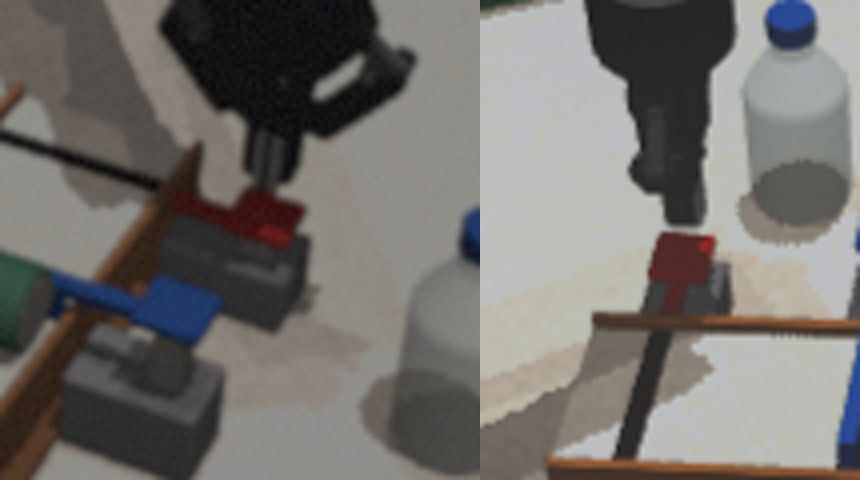

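The left half shows the closed fingertips just above the red pad at about (270,185), pad centre about (265,215). The right half agrees, so the alignment is good. Pressing now.

```bash
python3 -m inch '{"rot":[[0,0,0],[0,0,0],[0,0,0],[0,0,0],[0,0,0]],"delta_pos":[[0,-0.1,1.5],[0,0,1],[0,0,1],[0,0,0.4],[0,0,0]],"grip":[0,0,0,0,0]}'
```

```text
clock: 3.2
eef_pos: [0.5462, 0.1359, 0.0475]
tcp_rot: [-3.141, -0.0, 2.735]
force: [-1.7, -0.7, 4.6]
finger_gap: -0.0001
gripper_force: 2.1
```

```bash
python3 -m inch '{"rot":[[0,0,0],[0,0,0]],"delta_pos":[[0,0,0.3],[0,0,0]],"grip":[0,0]}'
python3 -m inch '{"rot":[[0,0,0],[0,0,0],[0,0,0],[0,0,0],[0,0,0]],"delta_pos":[[0,0,-2],[0,0,-2],[0,0,-3],[0,0,-3],[0,0,0]],"grip":[0,0,0,0,0]}'
python3 s.py 0.6495 0.082 0.0585
python3 - <<'E'
from workcell import camera
import cv2,numpy as np
from h import *
a=cv2.resize(camera('scene')['img'][180:300,340:460],None,fx=4,fy=4,interpolation=2)
b=cv2.resize(camera('side')['img'][160:280,240:340],None,fx=4,fy=4,interpolation=2)
cv2.imwrite('pics/d.png',np.hstack([a,b]))
E
```

```text
clock: 3.45
eef_pos: [0.5464, 0.1358, 0.047]
tcp_rot: [3.141, -0.0, 2.735]
force: [-5.3, -1.7, 18.1]
finger_gap: 0.0003
gripper_force: 8.8
clock: 4.08
eef_pos: [0.5485, 0.1364, 0.1466]
tcp_rot: [3.138, 0.005, 2.735]
force: [-0.4, -0.3, 0.0]
finger_gap: 0.0005
gripper_force: 0.0
4.08 [0.5485 0.1364 0.1466] [3.138 0.005 2.735] F [-0.41 -0.27  0.05] gap 0.0005010262988969875
tool cm [-11.39  -1.04   8.86]
```

View pics/d.png

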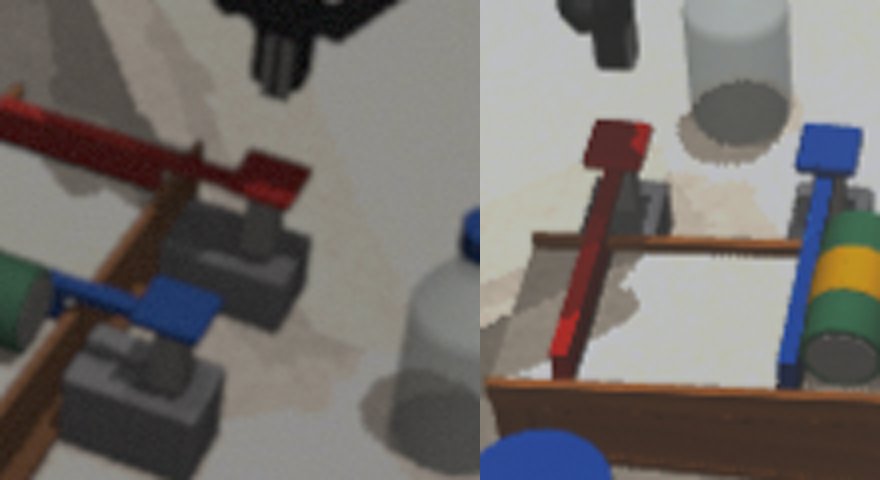

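The red bar is now up across the lane (pad at (275,175) on the left half), and the blue gate is still up. Moving over the blue pad.

```bash
python3 -m inch '{"rot":[[0,0,0],[0,0,0],[0,0,0],[0,0,0],[0,0,0]],"delta_pos":[[-3,-0.3,0],[-3,-0.3,0],[-3,-0.3,0],[-2.4,-0.1,2],[0,0,0]],"grip":[0,0,0,0,0]}'
python3 s.py 0.6495 0.082 0.0585
```

```text
clock: 4.8
eef_pos: [0.6455, 0.0795, 0.12]
tcp_rot: [-3.137, -0.005, 2.732]
force: [-0.2, 0.2, -0.3]
finger_gap: -0.0002
gripper_force: 0.0
4.8 [0.6455 0.0795 0.12  ] [-3.137 -0.005  2.732] F [-0.2   0.15 -0.3 ] gap -0.00019113176581029442
tool cm [-0.3   0.42  6.15]
```

```bash
python3 -m inch '{"rot":[[0,0,0],[0,0,0],[0,0,0],[0,0,0],[0,0,0]],"delta_pos":[[-0.3,0.3,1],[0,0,1.5],[0,0,1.5],[0,0,1.5],[0,0,1.0]],"grip":[0,0,0,0,0]}'
python3 -m inch '{"rot":[[0,0,0],[0,0,0]],"delta_pos":[[0,0,0],[0,0,0]],"grip":[0,0]}'
```

```text
clock: 5.42
eef_pos: [0.6511, 0.0847, 0.0592]
tcp_rot: [3.14, -0.0, 2.736]
force: [-3.9, 1.8, 21.7]
finger_gap: 0.0002
gripper_force: 11.8
clock: 5.68
eef_pos: [0.651, 0.0847, 0.0597]
tcp_rot: [3.14, -0.001, 2.736]
force: [-1.0, 2.4, 5.5]
finger_gap: 0.0005
gripper_force: 2.6
```

```bash
python3 -m inch '{"rot":[[0,0,0],[0,0,0],[0,0,0],[0,0,0],[0,0,0]],"delta_pos":[[0,0,-1.5],[0,0,-2],[0,0,-3],[0,0,0],[0,0,0]],"grip":[0,0,0,0,0]}'
python3 -m inch '{"rot":[[0,0,0],[0,0,0],[0,0,0],[0,0,0],[0,0,0]],"delta_pos":[[0,0,0],[0,0,0],[0,0,0],[0,0,0],[0,0,0]],"grip":[0,0,0,0,0]}'
python3 -m inch '{"rot":[[0,0,0],[0,0,0],[0,0,0],[0,0,0],[0,0,0]],"delta_pos":[[0,0,0],[0,0,0],[0,0,0],[0,0,0],[0,0,0]],"grip":[0,0,0,0,0]}' >/dev/null
python3 -m inch '{"rot":[[0,0,0],[0,0,0],[0,0,0],[0,0,0],[0,0,0]],"delta_pos":[[0,0,0],[0,0,0],[0,0,0],[0,0,0],[0,0,0]],"grip":[0,0,0,0,0]}' >/dev/null
python3 s.py 0.6495 0.082 0.0585
python3 - <<'E'
from workcell import camera
import cv2,numpy as np
a=cv2.resize(camera('scene')['img'][180:300,300:420],None,fx=4,fy=4,interpolation=2)
b=cv2.resize(camera('side')['img'][170:290,245:345],None,fx=4,fy=4,interpolation=2)
cv2.imwrite('pics/e.png',np.hstack([a,b][:2])[:, :800] if 0 else cv2.resize(np.hstack([a,b]),(800,436)))
E
```

```text
clock: 6.3
eef_pos: [0.6504, 0.0824, 0.1237]
tcp_rot: [-3.14, -0.001, 2.734]
force: [-0.1, 0.5, 0.7]
finger_gap: 0.0003
gripper_force: 0.0
clock: 6.92
eef_pos: [0.6511, 0.0833, 0.1243]
tcp_rot: [3.142, 0.0, 2.735]
force: [0.2, 0.3, 0.6]
finger_gap: -0.0002
gripper_force: 0.0
8.18 [0.6511 0.0832 0.1243] [3.142 0.    2.735] F [-0.45  0.26 -0.59] gap 2.5938692383041036e-05
tool cm [ 0.1  -0.18  6.58]
```

View pics/e.png

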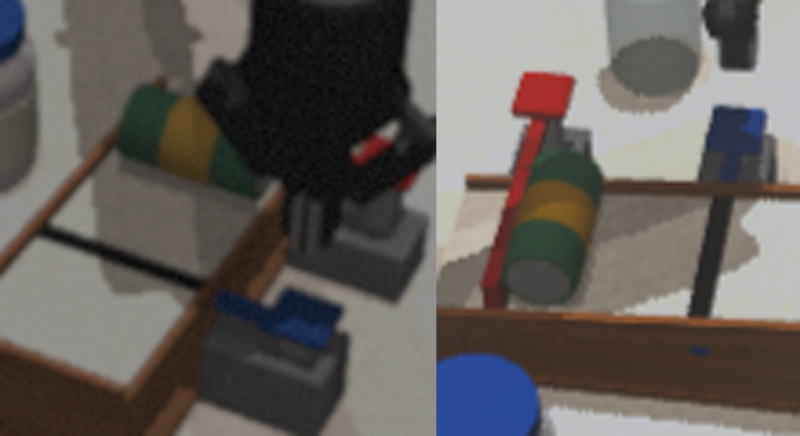

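The tin rests against the red stop (side half, (550,225)), and the blue gate is latched down (pad at (740,130)). Pressing the gate again.

```bash
python3 -m inch '{"rot":[[0,0,0],[0,0,0],[0,0,0],[0,0,0],[0,0,0]],"delta_pos":[[0.1,-0.1,2],[0,0,1.5],[0,0,1.5],[0,0,1],[0,0,0.7]],"grip":[0,0,0,0,0]}'
python3 -m inch '{"rot":[[0,0,0],[0,0,0]],"delta_pos":[[0,0,0.3],[0,0,0]],"grip":[0,0]}'
python3 -m inch '{"rot":[[0,0,0],[0,0,0],[0,0,0],[0,0,0],[0,0,0]],"delta_pos":[[0,0,-2],[0,0,-3],[0,0,-4],[0,0,-5],[0,0,-5]],"grip":[0,0,0,0,0]}'
python3 -m inch '{"rot":[[0,0,0],[0,0,0],[0,0,0],[0,0,0],[0,0,0]],"delta_pos":[[3,5,0],[3,5,0],[3,0,0],[0,0,0],[0,0,0]],"grip":[0,0,0,0,0]}'
python3 - <<'E'
from workcell import camera
import cv2,numpy as np
a=cv2.resize(camera('scene')['img'][160:320,220:500],None,fx=2.8,fy=2.8,interpolation=2)
b=cv2.resize(camera('side')['img'][130:360,225:400],None,fx=2,fy=2,interpolation=2)
b=cv2.resize(b,(341,448))
cv2.imwrite('pics/f.png',cv2.resize(np.hstack([a,b]),(800,318)))
E
```

```text
clock: 8.9
eef_pos: [0.6498, 0.0828, 0.0576]
tcp_rot: [3.141, -0.0, 2.735]
force: [-5.1, -1.1, 23.0]
finger_gap: 0.0001
gripper_force: 12.8
clock: 9.15
eef_pos: [0.6498, 0.0828, 0.0579]
tcp_rot: [3.141, 0.0, 2.735]
force: [-6.8, -0.6, 14.9]
finger_gap: -0.0
gripper_force: 7.9
clock: 9.78
eef_pos: [0.6496, 0.0827, 0.2455]
tcp_rot: [3.142, 0.0, 2.735]
force: [0.9, -0.2, -0.2]
finger_gap: 0.0001
gripper_force: 0.0
clock: 10.4
eef_pos: [0.6074, 0.2089, 0.2444]
tcp_rot: [-3.141, 0.001, 2.733]
force: [0.4, -0.2, -0.3]
finger_gap: 0.0004
gripper_force: 0.0
```

View pics/f.png

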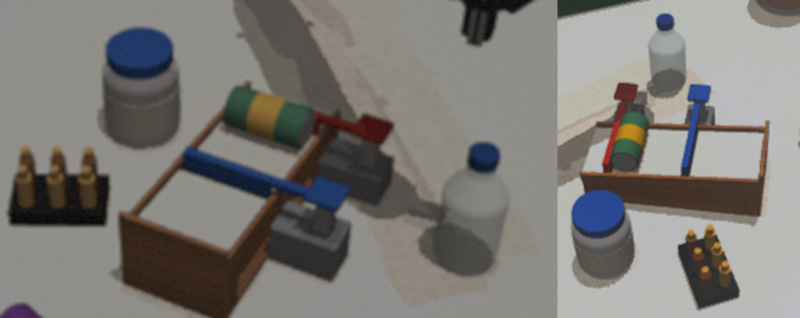

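The picture shows both stops up, with blue at (265,180) and red at (355,125). The tin is at (268,117) against the red stop, and the spray, jar and stand are all upright. I'll let it settle briefly and hand in.

```bash
python3 -m inch '{"rot":[[0,0,0],[0,0,0],[0,0,0],[0,0,0]],"delta_pos":[[0,0,0],[0,0,0],[0,0,0],[0,0,0]],"grip":[0,0,0,0]}' >/dev/null; python3 -c "
from workcell import hand_in
print(hand_in())"
```

```text
the job is handed in; nothing more can be done
None
```

I handed the job in at about 11 s of the 45 s; the last pictures showed both stops up, the tin against the red front stop and the spray, jar and stand still upright, but `hand_in()` returned no verdict.

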